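Seat the mill cup and hold the pulse switch

ROBOT

A 6-joint arm with a two-finger parallel gripper is mounted at the origin on the work surface. World frame = base frame: x ahead of the robot, y to its left, z up, the work surface at z = 0. Lengths are in m, angles in rad, forces in N, time in s.
With the tool pointing down it reaches from about 0.225 to 0.875 m from the base axis. Payload 3.4 kg.
Tool frame: the origin (TCP) lies at the very end of the fingers, on their centre line; the grasp point (between the pads) lies 19 mm behind it (manip.grasp_offset is the distance from the TCP to the grasp point, in m); x points along the fingers, y is the direction in which the jaws open and shut, and the axes are right-handed (so a half turn about x gives the same grasp; the last joint's range is limited). The gripper opens to 85 mm and grips with 20 to 120 N. Pads are 22 mm wide; open, the fingers measure 114 mm over their backs; the gripper's body (76 mm by 85 mm) begins 54 mm behind the grasp point. The pads swing forward as they close: fully open they stand 13 mm farther back than shut.
Start: joints at [-1.455, 0.276, 1.505, -0, 1.361, -0.121], TCP at [0.135, -0.559, 0.231] pointing down, gripper open.
Joint ranges: [-2.89, 2.89], [-0.75, 2.08], [0.22, 2.7], [-1.18, 4.32], [0.11, 2.71], [-2.7, 2.7]. Speed limits (rad/s): [2.57, 2.57, 3.14, 3.14, 3.14, 3.14].

INTERFACE

Orientations are given as a unit quaternion [w, x, y, z].
In Python, from rig import manip gives the robot as it stands.
- The arm moves only by the tool step_arm, never from a script. Its argument "increments" is a list of rows, each an object with "grip": the opening, from 0 (shut) to 1 (fully open); "delta_pos": the shift along the world's x, y, z in m, a list of three; "twist": the turn about the world's z in degrees. A call has 1 to 10 rows; each row shifts and turns the commanded pose from where the row before left it; what a row does not reach is not made up. A row lasts 1/12 s, in which the tool goes at most 41.7 mm and 7.16 degrees, less where a joint would pass 70% of its speed; a pose out of reach is approached as far as the arm can. A call with a gripper value outside its range is refused whole. The fingers move at their own pace and stop on an object; "force" is the grip in N (left out, the last holds). Time passes only in rows, so rows that do not move let the fingers close. It gives the time, the measured TCP pose, the force and the opening at its end, in the units of the state.
- manip.get_state(): the state, without advancing time (a new reading comes with each control period).
- manip.get_image(name): name is "scene" or "top" or "wrist"; returns a dict with "img" (480x640x3 uint8, red, green, blue), "fx", "fy", "cx", "cy" (pixels), "rvec" (rotation vector, rad) and "tvec" (3), from world to camera coordinates, as OpenCV has them; the wrist camera has in their place "mount" (4x4, takes a point from camera to tool coordinates, whose origin is the TCP and whose axes are the tool frame's). Camera axes: x right, y down, z forward; pixel columns grow to the right and rows downward; lengths in m; the calibration is good to about 2 mm. The wrist camera is an equidistant fisheye: a pixel r from the principal point sees the ray r / f radians off the axis. A picture is of the moment at which its call begins: read the wrist's pose just before it. There is no depth.
- manip.sign_off(): hands the job in, once; it reports no verdict.
The state is a dict: "clock": time; "qpos": joint angles; "qd": joint speeds; "effort": joint torques, N m; "position": TCP position; "ee_rot": TCP orientation; "contact_force": force on the tool from outside, world axes, zero at the start; "moment": the same for the moment, N m; "width": finger opening in m.
Only numpy, scipy, OpenCV 4.12 (cv2) and the standard library are available. Lean on these libraries where they do the work, as an engineer would, in place of code of your own. Each camera call takes 0.05 s, during which the arm holds its last target. There are 200 camera calls.

TASK

Put the short grinding cup, the one with the square black collar, from the cutting board down into the square drive seat of the mill until it is fully home and upright, and let go of it. Only then turn the mill's switch dial clockwise, past its first and second clicks to the third, sprung position at the end of its travel, and keep it there: the program finishes while still holding the dial against its spring. Leave the other things on the table where they are.

Things in the scene. Friction and masses are not known exactly. Their poses are not given: they have to be found in the camera images.
- cup: Short closed grinding cup on the cutting board (15 mm thick), about 0.42 kg: round steel body on a square black collar. Origin: centre of its underside; z up, x and y square to the collar's sides, all four alike. Collar 78 mm square, rounded corners, 24 mm high, hollow below. Body straight, 62 mm diameter, from 45 to 98 mm above the underside: grip it there. Top at 106 mm.
- seat (a point): Centre of the floor of the mill's drive seat, 117 mm above the table; axes are the mill's. A square well open to the top, 86 mm inside, sides along x and y, walls 10 mm high, then an outward flared lip up to 16 mm above the floor. A drive dog, 22 mm wide, 7 mm high, in its middle enters the hollow of the collar. Cup fully home: its underside rests on this floor.
- mill: Electric mill, fixed, 310 mm along its y, 190 mm along x. Origin: centre of its underside; x points away from its front, which looks to the robot within 0.3 rad; z up. On the +y side a steel motor housing, 117 mm high, with the drive seat on top (centre at y = +70 mm); on the -y side a lower grey control pod, 82 mm high, with the switch dial on top (upright axis at x = 0, y = -90 mm).
- dial_grip: Black grip bar across the top of the switch dial, 60 mm long, 12 mm wide, 22 mm high, on a round black skirt of 60 mm diameter, and turning with it. Origin: on the dial's upright axis at the foot of the bar, on the skirt's top, 93 mm above the table. x runs along the bar to its pointer end (white line on top); z up.
- dial (a joint): Dial angle, rad, growing clockwise seen from above. 0 = off, its start (long mark). Clicks near 0.48 (one pip) and 0.84 (two pips), where it stays if let go. Third position (three pips): at the stop, 1.35, sprung: let go, it runs back to the second click. Turning takes up to 0.25 N m between the second and third, holding it at the stop about 0.1 N m.
- tall_cup: Bystander on the cutting board: tall round steel cup, 150 mm high, 66 mm diameter at the foot, 62 mm above, no square collar. Which of two places on the board it has, and which the short cup, varies. Origin: centre of its underside.
- knife: Bystander: chef's knife lying flat on the far side of the board, 325 mm long, black handle. Origin: at the underside where blade and handle meet; x towards the tip.
- ramekin: Bystander: small white bowl, 84 mm wide, 45 mm high, on the table before or beside the mill. Origin: centre of its underside.
- shaker: Bystander: steel shaker, 68 mm wide, 105 mm high, on the table between board and mill. Origin: centre of its underside.

How it is judged:
By the outcome, as a careful person would: the job done as asked, in the order asked, and still so for the second after the job is handed in, while the arm keeps its last pose, push and grip.
It also fails if it takes over 66 s, if anything falls off the work surface, if the arm or the gripper's body presses on something with over 40 N, if the wrist force passes 120 N, or if a joint passes its speed limit or range.

## Working session

There is one attempt and no reset: what is moved stays moved. The work goes in short steps, Python scripts to look and compute and a tool call to move; the robot and the scene stay as the last step left them, time stands still between calls to the robot, and variables do not carry over. Pictures are saved under pics/ and viewed, about 8 in all and at most 12, crops included, and the job is handed in when it is done.

Besides the shell and the picture viewer there is one more tool, called after ">>>" by a JSON object that holds its "op" and its "data", one argument or row to a line. step_arm: Moves the arm, as the interface text tells. Its arguments: {"type":"object","properties":{"increments":{"type":"array"},"force":{"type":"number"}},"required":["increments"]}

```bash
mkdir -p pics; cat > h.py <<'E'
import numpy as np, cv2
from scipy.spatial.transform import Rotation as R
from rig import manip
def save(n,f,crop=None,scale=1):
    d=manip.get_image(n); im=d["img"]
    np.savez(f"pics/{f}.npz",**{k:np.asarray(v) for k,v in d.items()})
    if crop: x0,y0,x1,y1=crop; im=im[y0:y1,x0:x1]
    if scale!=1: im=cv2.resize(im,None,fx=scale,fy=scale,interpolation=cv2.INTER_CUBIC)
    cv2.imwrite(f"pics/{f}.png",im[:,:,::-1]); return d
def ray(d,u,v):
    return np.array([(u-d["cx"])/d["fx"],(v-d["cy"])/d["fy"],1.])
def px2w(d,u,v,z):
    Rm=cv2.Rodrigues(np.asarray(d["rvec"],float))[0]; t=np.asarray(d["tvec"],float).ravel()
    o=-Rm.T@t; r=Rm.T@ray(d,u,v); return o+r*(z-o[2])/r[2]
def w2px(d,P):
    return cv2.projectPoints(np.float64(P).reshape(-1,1,3),np.float64(d["rvec"]),np.float64(d["tvec"]),np.array([[d["fx"],0,d["cx"]],[0,d["fy"],d["cy"]],[0,0,1.]]),None)[0].reshape(-1,2)
E
python3 - <<'E'
from h import *
s=manip.get_state(); print(s)
a=save("top","top1"); b=save("scene","sc1")
for d in(a,b): print({k:v for k,v in d.items() if k!="img"})
E
```

```text
{'clock': 0.0, 'qpos': array([-1.45501284e+00,  2.76616180e-01,  1.50616343e+00, -5.73017629e-06,
        1.36071659e+00, -1.20989714e-01]), 'qd': array([-0.00144271,  0.00197513,  0.00022217, -0.00036707, -0.00014132,
       -0.00139375]), 'effort': array([-2.44278956e-03, -4.16786885e+01, -2.45806915e+01, -3.09548432e-04,
        1.11504659e-02, -3.11996700e-05]), 'position': array([ 0.13481076, -0.55840908,  0.23041558]), 'ee_rot': array([-0.08284394, -0.70215678, -0.08418995,  0.70215724]), 'contact_force': array([ 0.12025122, -0.94078594,  0.30531512]), 'moment': array([-0.01867054,  0.01159213, -0.03876982]), 'width': 0.08516121300204343}
{'fx': 507.706024331889, 'fy': 507.706024331889, 'cx': 322.03430329021677, 'cy': 242.41108144012662, 'rvec': array([ 2.14281459, -2.13961204,  0.1841445 ]), 'tvec': array([-0.05847564,  0.54958195,  0.97190376])}
{'fx': 525.0292045088678, 'fy': 525.0292045088678, 'cx': 329.76630599835516, 'cy': 233.47457897611895, 'rvec': array([ 1.58063488,  2.00096279, -0.79702923]), 'tvec': array([ 0.16744676, -0.29580625,  1.68684174])}
```

View pics/top1.png

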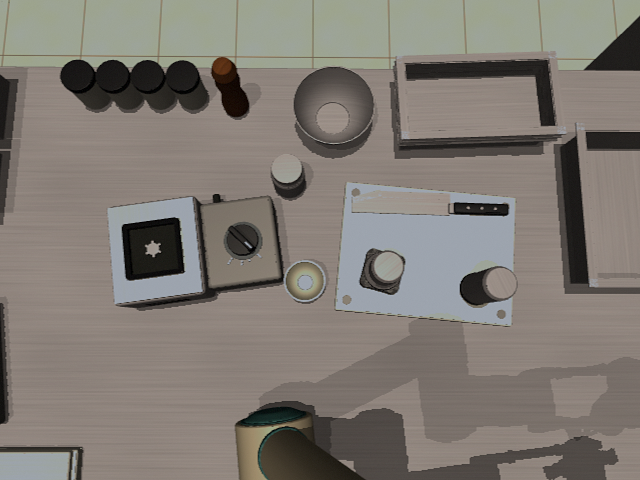

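View pics/sc1.png

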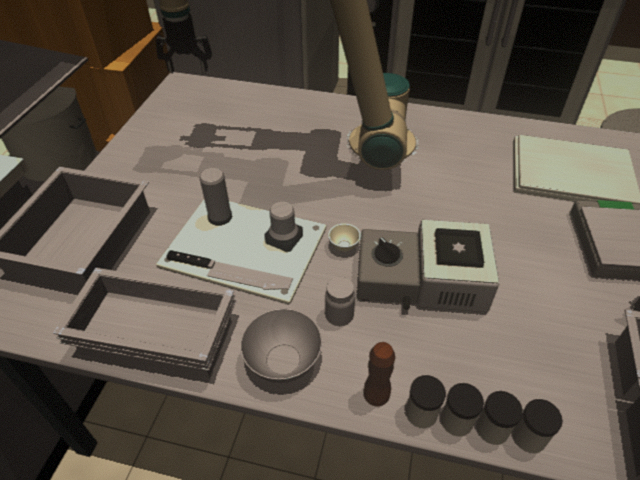

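The top view shows the mill at left: seat about (153,248), dial (242,240). The short cup on its square collar is at (385,270), the tall cup at (490,285), the ramekin at (305,281) and the shaker at (288,175). I'll enlarge this view to measure it.

```bash
python3 - <<'E'
import cv2
im=cv2.imread("pics/top1.png")
a=cv2.resize(im[190:310,100:300],None,fx=4,fy=4,interpolation=cv2.INTER_CUBIC)
b=cv2.resize(im[235:305,345:425],None,fx=5,fy=5,interpolation=cv2.INTER_CUBIC)
import numpy as np
b=cv2.resize(im[240:300,350:410],None,fx=2,fy=2,interpolation=cv2.INTER_CUBIC)
a=np.vstack([a,np.zeros((120,800,3),np.uint8)]); a[480:,:120]=b
a[480:,200:320]=0
cv2.imwrite("pics/c1.png",a)
E
```

```text
(no output)
```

View pics/c1.png

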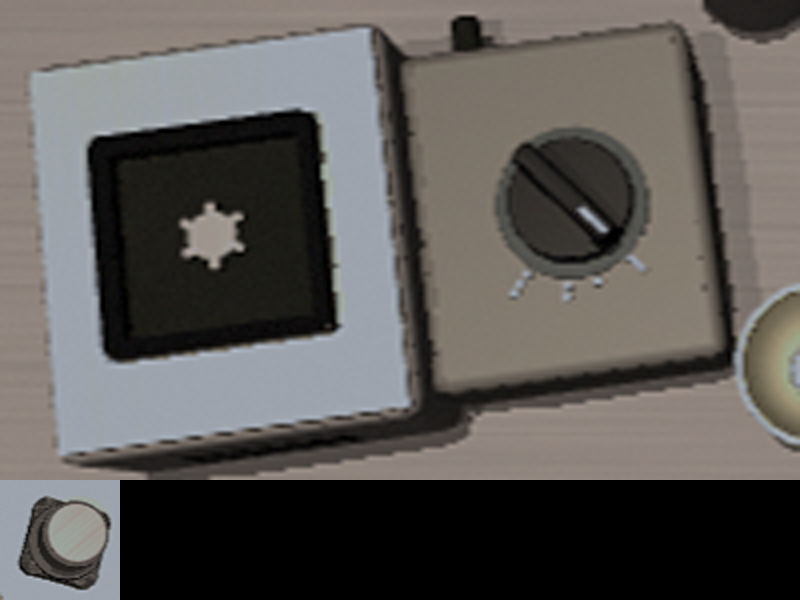

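```bash
cat >> h.py <<'E'
def load(f):
    z=np.load(f"pics/{f}.npz"); return {k:(z[k] if z[k].ndim else float(z[k])) for k in z}
def q2R(q): return R.from_quat([q[1],q[2],q[3],q[0]]).as_matrix()
def yaw(v): return np.degrees(np.arctan2(v[1],v[0]))
E
python3 - <<'E'
from h import *
d=load("top1")
c=lambda x,y:(x/4+100,y/4+190)
L=np.array([px2w(d,*c(*p),.133) for p in [(90,140),(313,112),(338,327),(110,360)]])
print("lip",L.round(4),"mean",L.mean(0)); print("side",np.linalg.norm(L-np.roll(L,1,0),axis=1))
print("star",px2w(d,*c(212,236),.124))
# left edge->right edge should be -y mill
for a,b in((0,1),(3,2)): print("yaw",yaw(L[a]-L[b])-90)
for a,b in((3,0),(2,1)): print("yaw",yaw(L[a]-L[b])+180)
T=np.array([px2w(d,*c(*p),.117) for p in [(30,72),(375,27),(412,408),(62,458)]]);print("motor top",T.round(4),np.linalg.norm(T-np.roll(T,1,0),axis=1))
print("yaws",yaw(T[0]-T[1])-90,yaw(T[3]-T[2])-90,yaw(T[0]-T[3]),yaw(T[1]-T[2]))
e=[px2w(d,*c(*p),.115) for p in((525,150),(607,240))];print("bar",e,yaw(e[1]-e[0]),np.linalg.norm(e[1]-e[0])); print((e[0]+e[1])/2, "skirt",px2w(d,*c(572,203),.090))
k=lambda x,y:(x/2+350,y/2+240)
print("cuptop",px2w(d,*k(76,52),.121))
C=np.array([px2w(d,*k(*p),.037) for p in [(40,18),(20,88),(92,107),(110,35)]]);print("collar",C.round(4),C.mean(0),np.linalg.norm(C-np.roll(C,1,0),axis=1))
print("yaws",yaw(C[1]-C[2])-90,yaw(C[0]-C[3])-90,yaw(C[0]-C[1]),yaw(C[3]-C[2]))
s=manip.get_state();M=q2R(s["ee_rot"]);print(M.round(3),"tool y yaw",yaw(M[:,1]))
w=manip.get_image("wrist");print({k:v for k,v in w.items() if k!="img"})
E
```

```text
lip [[0.5667 0.3084 0.133 ]
 [0.5801 0.2073 0.133 ]
 [0.481  0.1914 0.133 ]
 [0.466  0.293  0.133 ]] mean [0.52344793 0.250039   0.133     ]
side [0.10193056 0.1020356  0.10031407 0.10270732]
star [0.52377386 0.25330417 0.124     ]
yaw 7.526167899539956
yaw 8.436960325260728
yaw 8.690726227352428
yaw 9.085857198371627
motor top [[0.6022 0.3447 0.117 ]
 [0.6244 0.1845 0.117 ]
 [0.4456 0.1603 0.117 ]
 [0.4228 0.3179 0.117 ]] [0.18142126 0.16169953 0.18039401 0.1592824 ]
yaws 7.879833215028185 8.24587301889062 8.491006963461393 7.725726878848312
bar [array([0.56605378, 0.11268366, 0.115     ]), array([0.52363743, 0.07344622, 0.115     ])] -137.22948532992856 0.05778168658643084
[0.5448456  0.09306494 0.115     ] skirt [0.54516788 0.09381459 0.09      ]
cuptop [ 0.49353861 -0.17830278  0.121     ]
collar [[ 0.5377 -0.1545  0.037 ]
 [ 0.4671 -0.1335  0.037 ]
 [ 0.4484 -0.2049  0.037 ]
 [ 0.5206 -0.2247  0.037 ]] [ 0.49344907 -0.17937882  0.037     ] [0.07229869 0.07364188 0.07386174 0.07489336]
yaws -14.733103648462716 -13.714953126490073 -16.55157090388895 -15.316376760555675
[[-0.     0.235 -0.972]
 [ 0.002 -0.972 -0.235]
 [-1.    -0.002 -0.   ]] tool y yaw -76.43420961178079
{'fx': 371.64829954431775, 'fy': 371.64829954431775, 'cx': 316.5987095187281, 'cy': 235.57820361619446, 'mount': array([[ 9.45750792e-05, -2.80106709e-01,  9.59968865e-01,
        -1.42929781e-01],
       [ 9.99999806e-01,  6.17115761e-04,  8.15476488e-05,
        -7.15654988e-04],
       [-6.15253960e-04,  9.59968672e-01,  2.80106713e-01,
        -7.17014714e-02],
       [ 0.00000000e+00,  0.00000000e+00,  0.00000000e+00,
         1.00000000e+00]])}
```

>>> {"op": "step_arm", "data": {
  "increments": [
    {"grip":1,"delta_pos":[0.018,0.019,0.001],"twist":0},
    {"grip":1,"delta_pos":[0.018,0.019,0.001],"twist":0},
    {"grip":1,"delta_pos":[0.018,0.019,0.001],"twist":0},
    {"grip":1,"delta_pos":[0.018,0.019,0.001],"twist":0},
    {"grip":1,"delta_pos":[0.018,0.019,0.001],"twist":0},
    {"grip":1,"delta_pos":[0.018,0.019,0.001],"twist":0},
    {"grip":1,"delta_pos":[0.018,0.019,0.001],"twist":0},
    {"grip":1,"delta_pos":[0.018,0.019,0.001],"twist":0},
    {"grip":1,"delta_pos":[0.018,0.019,0.001],"twist":0},
    {"grip":1,"delta_pos":[0.018,0.019,0.001],"twist":0}
  ],
  "force": 60
}}

```text
clock: 0.98
position: [0.3155, -0.3677, 0.2412]
ee_rot: [-0.083, -0.702, -0.084, 0.702]
contact_force: [0.1, -0.7, -0.6]
width: 0.0851
```

>>> {"op": "step_arm", "data": {
  "increments": [
    {"grip":1,"delta_pos":[0.018,0.019,0.001],"twist":0},
    {"grip":1,"delta_pos":[0.018,0.019,0.001],"twist":0},
    {"grip":1,"delta_pos":[0.018,0.019,0.001],"twist":0},
    {"grip":1,"delta_pos":[0.018,0.019,0.001],"twist":0},
    {"grip":1,"delta_pos":[0.018,0.019,0.001],"twist":0},
    {"grip":1,"delta_pos":[0.018,0.019,0.001],"twist":0},
    {"grip":1,"delta_pos":[0.018,0.019,0.001],"twist":0},
    {"grip":1,"delta_pos":[0.018,0.019,0.001],"twist":0},
    {"grip":1,"delta_pos":[0.014,0.019,0.001],"twist":0},
    {"grip":1,"delta_pos":[0,0,0],"twist":0}
  ]
}}

```text
clock: 1.82
position: [0.475, -0.1948, 0.2502]
ee_rot: [0.084, 0.703, 0.086, -0.701]
contact_force: [-0.2, -0.4, 0.9]
width: 0.0855
```

```bash
python3 - <<'E'
from h import *
s=manip.get_state(); np.savez("pics/s1.npz",p=s["position"],q=s["ee_rot"]); save("wrist","w1"); print(s["position"],s["clock"],s["qpos"].round(2))
E
```

```text
[ 0.47503456 -0.19478291  0.25016739] 1.8167 [-0.53  0.17  1.6   0.    1.37  0.8 ]
```

View pics/w1.png

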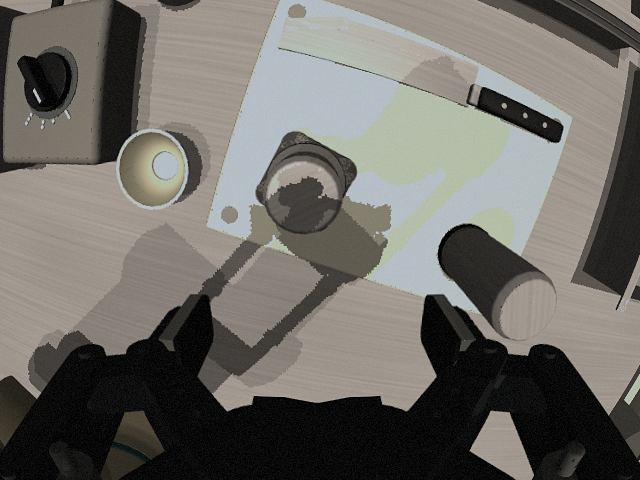

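The wrist view shows the short cup's top centred near (304,192). Its collar corners are at (292,134), (354,166) and (258,196).

```bash
cat >> h.py <<'E'
def fray(d,u,v):
    x,y=(u-d["cx"]),(v-d["cy"]); r=np.hypot(x,y); th=r/d["fx"]
    return np.array([np.sin(th)*x/r,np.sin(th)*y/r,np.cos(th)])
def wpx(d,p,q,u,v,z):
    M=q2R(q); m=np.asarray(d["mount"]); o=p+M@m[:3,3]; r=M@m[:3,:3]@fray(d,u,v); return o+r*(z-o[2])/r[2]
def wproj(d,p,q,P):
    M=q2R(q); m=np.asarray(d["mount"]); c=m[:3,:3].T@(M.T@(np.asarray(P)-p)-m[:3,3])
    th=np.arctan2(np.hypot(c[0],c[1]),c[2]); n=np.hypot(c[0],c[1]); return np.array([d["cx"]+d["fx"]*th*c[0]/n,d["cy"]+d["fx"]*th*c[1]/n])
E
python3 - <<'E'
from h import *
d=load("w1"); s=np.load("pics/s1.npz"); f=lambda u,v,z: wpx(d,s["p"],s["q"],u,v,z)
print("top",f(304,192,.121))
C=[f(292,134,.037),f(354,166,.037),f(258,196,.037)]
print(C, np.linalg.norm(C[0]-C[1]),np.linalg.norm(C[0]-C[2]),yaw(C[0]-C[1])-90,yaw(C[0]-C[2]), (C[1]+C[2])/2)
t=np.linspace(0,6.283,12,endpoint=False)
print("predicted outline of top r=.031 z=.113"); print([tuple(wproj(d,s["p"],s["q"],[.4935+.031*np.cos(a),-.179+.031*np.sin(a),.113]).round().astype(int)) for a in t])
E
```

```text
top [ 0.49801519 -0.17853827  0.121     ]
[array([ 0.53571616, -0.15468901,  0.037     ]), array([ 0.52006457, -0.21953574,  0.037     ]), array([ 0.46939538, -0.13588129,  0.037     ])] 0.06670885132664595 0.06893602997158581 -13.569533631398258 -15.832654100172014 [ 0.49472997 -0.17770851  0.037     ]
predicted outline of top r=.031 z=.113
[(np.int64(313), np.int64(157)), (np.int64(292), np.int64(157)), (np.int64(274), np.int64(168)), (np.int64(264), np.int64(187)), (np.int64(265), np.int64(207)), (np.int64(276), np.int64(224)), (np.int64(294), np.int64(234)), (np.int64(315), np.int64(234)), (np.int64(333), np.int64(223)), (np.int64(343), np.int64(206)), (np.int64(343), np.int64(185)), (np.int64(332), np.int64(167))]
```

>>> {"op": "step_arm", "data": {
  "increments": [
    {"grip":1,"delta_pos":[0.0095,0.008,0],"twist":0},
    {"grip":1,"delta_pos":[0.0095,0.008,0],"twist":0},
    {"grip":1,"delta_pos":[0,0,-0.025],"twist":0},
    {"grip":1,"delta_pos":[0,0,-0.025],"twist":0},
    {"grip":1,"delta_pos":[0,0,-0.025],"twist":0},
    {"grip":1,"delta_pos":[0,0,-0.025],"twist":0},
    {"grip":1,"delta_pos":[0,0,-0.025],"twist":0},
    {"grip":1,"delta_pos":[0,0,-0.025],"twist":0},
    {"grip":1,"delta_pos":[0,0,-0.015],"twist":0},
    {"grip":1,"delta_pos":[0,0,-0.013],"twist":0}
  ]
}}

```text
clock: 2.7
position: [0.4914, -0.1818, 0.0705]
ee_rot: [-0.083, -0.702, -0.084, 0.703]
contact_force: [0.6, 0.0, 0.3]
width: 0.0855
```

>>> {"op": "step_arm", "data": {
  "increments": [
    {"grip":1,"delta_pos":[0,0,0],"twist":0},
    {"grip":1,"delta_pos":[0,0,0],"twist":0}
  ]
}}

```text
clock: 2.87
position: [0.4918, -0.182, 0.0718]
ee_rot: [-0.083, -0.702, -0.084, 0.703]
contact_force: [0.8, -0.3, -0.5]
width: 0.0852
```

>>> {"op": "step_arm", "data": {
  "increments": [
    {"grip":1,"delta_pos":[0.002,0.003,0],"twist":0},
    {"grip":0.85,"delta_pos":[0,0,0],"twist":0},
    {"grip":0.8,"delta_pos":[0,0,0],"twist":0},
    {"grip":0.75,"delta_pos":[0,0,0],"twist":0},
    {"grip":0.7,"delta_pos":[0,0,0],"twist":0},
    {"grip":0.5,"delta_pos":[0,0,0],"twist":0},
    {"grip":0.3,"delta_pos":[0,0,0],"twist":0},
    {"grip":0,"delta_pos":[0,0,0],"twist":0},
    {"grip":0,"delta_pos":[0,0,0],"twist":0},
    {"grip":0,"delta_pos":[0,0,0],"twist":0}
  ],
  "force": 60
}}

```text
clock: 3.7
position: [0.4943, -0.1789, 0.0735]
ee_rot: [0.084, 0.703, 0.083, -0.702]
contact_force: [-0.5, 1.4, 6.2]
width: 0.0607
```

>>> {"op": "step_arm", "data": {
  "increments": [
    {"grip":0,"delta_pos":[0,0,0.01],"twist":0},
    {"grip":0,"delta_pos":[0,0,0.015],"twist":0},
    {"grip":0,"delta_pos":[0,0,0.02],"twist":0},
    {"grip":0,"delta_pos":[0,0,0.03],"twist":0},
    {"grip":0,"delta_pos":[0,0,0.03],"twist":0},
    {"grip":0,"delta_pos":[0,0,0.03],"twist":0},
    {"grip":0,"delta_pos":[0,0,0.025],"twist":0},
    {"grip":0,"delta_pos":[0,0,0.02],"twist":0},
    {"grip":0,"delta_pos":[0,0,0.01],"twist":0},
    {"grip":0,"delta_pos":[0,0,0],"twist":0}
  ]
}}

```text
clock: 4.53
position: [0.4947, -0.1795, 0.2648]
ee_rot: [0.085, 0.704, 0.083, -0.701]
contact_force: [1.0, -0.8, -4.4]
width: 0.0604
```

>>> {"op": "step_arm", "data": {
  "increments": [
    {"grip":0,"delta_pos":[0.0014,0.011,0],"twist":1},
    {"grip":0,"delta_pos":[0.0014,0.022,0],"twist":1.2},
    {"grip":0,"delta_pos":[0.0014,0.022,0],"twist":1.2},
    {"grip":0,"delta_pos":[0.0014,0.022,0],"twist":1.2},
    {"grip":0,"delta_pos":[0.0014,0.022,0],"twist":1.2},
    {"grip":0,"delta_pos":[0.0014,0.022,0],"twist":1.2},
    {"grip":0,"delta_pos":[0.0014,0.022,0],"twist":1.2},
    {"grip":0,"delta_pos":[0.0014,0.022,0],"twist":1.2},
    {"grip":0,"delta_pos":[0.0014,0.022,0],"twist":1.2},
    {"grip":0,"delta_pos":[0.0014,0.022,0],"twist":1.2}
  ]
}}

```text
clock: 5.37
position: [0.5061, 0.032, 0.2599]
ee_rot: [-0.155, -0.688, -0.157, 0.691]
contact_force: [1.0, -0.1, -3.9]
width: 0.0603
```

>>> {"op": "step_arm", "data": {
  "increments": [
    {"grip":0,"delta_pos":[0.0014,0.022,0],"twist":1.2},
    {"grip":0,"delta_pos":[0.0014,0.022,0],"twist":1.2},
    {"grip":0,"delta_pos":[0.0014,0.022,0],"twist":1.2},
    {"grip":0,"delta_pos":[0.0014,0.022,0],"twist":1.2},
    {"grip":0,"delta_pos":[0.0014,0.022,0],"twist":1.2},
    {"grip":0,"delta_pos":[0.0014,0.022,0],"twist":1.2},
    {"grip":0,"delta_pos":[0.0014,0.022,0],"twist":1.2},
    {"grip":0,"delta_pos":[0.0014,0.022,0],"twist":1.2},
    {"grip":0,"delta_pos":[0.0014,0.022,0],"twist":1.2},
    {"grip":0,"delta_pos":[0.0014,0.011,0],"twist":0.6}
  ]
}}

```text
clock: 6.2
position: [0.52, 0.2419, 0.2597]
ee_rot: [-0.223, -0.669, -0.225, 0.672]
contact_force: [-0.3, 0.3, -4.8]
width: 0.0604
```

>>> {"op": "step_arm", "data": {
  "increments": [
    {"grip":0,"delta_pos":[0,0.006,0],"twist":0},
    {"grip":0,"delta_pos":[0,0,0],"twist":0},
    {"grip":0,"delta_pos":[0,0,0],"twist":0}
  ]
}}

```text
clock: 6.45
position: [0.5213, 0.2443, 0.2614]
ee_rot: [-0.223, -0.67, -0.223, 0.672]
contact_force: [0.8, -0.9, -3.8]
width: 0.0606
```

```bash
python3 - <<'E'
from h import *
s=manip.get_state(); np.savez("pics/s2.npz",p=s["position"],q=s["ee_rot"]); d=save("wrist","w2"); print(s["position"],s["clock"],s["qpos"].round(2),yaw(q2R(s["ee_rot"])[:,1]), s["contact_force"],s["width"])
t=save("top","top2")
a=d["img"]; b=cv2.resize(t["img"][180:320,90:300],None,fx=1,fy=1)
cv2.imwrite("pics/w2.png",a[:,:,::-1])
E
```

```text
[0.52128973 0.24432843 0.26143353] 6.45 [ 0.32  0.26  1.45 -0.    1.43  1.25] -53.22138558292081 [ 0.76504479 -0.85475764 -3.84427793] 0.06064665905331455
```

View pics/w2.png

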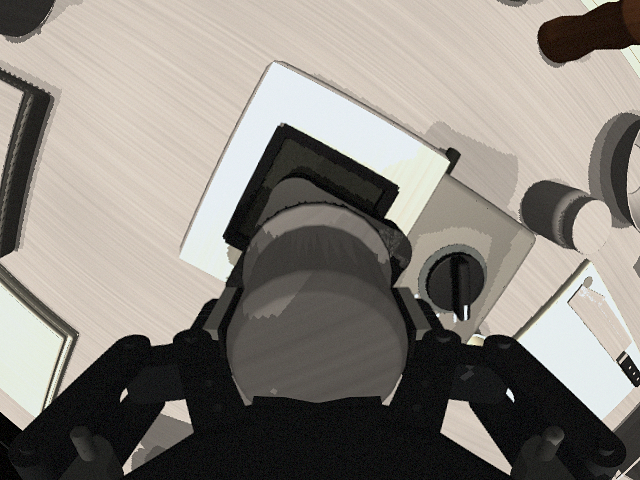

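The seat's lip corners show at (285,125), (398,187) and (227,239). The collar's far corner is near (293,178) and its right corner near (408,238).

```bash
python3 - <<'E'
from h import *
d=load("w2"); s=np.load("pics/s2.npz"); p,q=s["p"],s["q"]; f=lambda u,v,z: wpx(d,p,q,u,v,z)
C=[f(285,125,.133),f(398,187,.133),f(227,239,.133)]
print(np.round(C,4), np.linalg.norm(C[0]-C[1]),np.linalg.norm(C[0]-C[2]),yaw(C[0]-C[1])-90,yaw(C[0]-C[2]), "centre",(C[1]+C[2])/2)
c,sn=np.cos(np.radians(8.2)),np.sin(np.radians(8.2))
for n,z in(("collar bottom",p[2]-.058),("collar top",p[2]-.034)):
  for sx,sy in((1,1),(1,-1),(-1,-1)):
    x,y=.036*sx,.036*sy; print(n,sx,sy,wproj(d,p,q,[p[0]+c*x-sn*y,p[1]+sn*x+c*y,z]).round())
t=load("top2"); im=t["img"].astype(np.uint8)
cv2.imwrite("pics/t2.png",cv2.resize(im[190:310,90:250],None,fx=4,fy=4,interpolation=cv2.INTER_CUBIC)[:,:,::-1])
E
```

```text
[[0.5679 0.3081 0.133 ]
 [0.5818 0.214  0.133 ]
 [0.471  0.2942 0.133 ]] 0.09509871235181214 0.09783102412838773 8.442915911135131 8.151434950296178 centre [0.52643268 0.25413921 0.133     ]
collar bottom 1 1 [291. 172.]
collar bottom 1 -1 [403. 234.]
collar bottom -1 -1 [340. 331.]
collar top 1 1 [287. 178.]
collar top 1 -1 [413. 247.]
collar top -1 -1 [343. 352.]
```

View pics/t2.png

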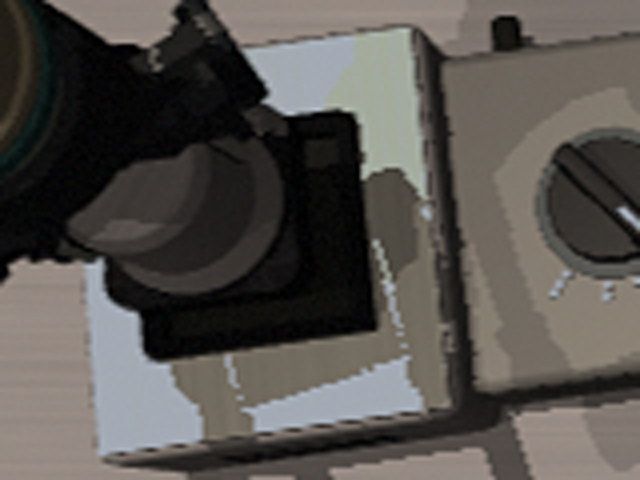

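>>> {"op": "step_arm", "data": {
  "increments": [
    {"grip":0,"delta_pos":[0.0015,0.004,0],"twist":0},
    {"grip":0,"delta_pos":[0.0015,0.004,0],"twist":0},
    {"grip":0,"delta_pos":[0,0,-0.015],"twist":0},
    {"grip":0,"delta_pos":[0,0,-0.02],"twist":0},
    {"grip":0,"delta_pos":[0,0,-0.02],"twist":0},
    {"grip":0,"delta_pos":[0,0,-0.01],"twist":0},
    {"grip":0,"delta_pos":[0,0,0],"twist":0},
    {"grip":0,"delta_pos":[0,0,0],"twist":0}
  ]
}}

```text
clock: 7.22
position: [0.5251, 0.253, 0.1973]
ee_rot: [-0.223, -0.671, -0.223, 0.671]
contact_force: [0.1, 0.2, -2.7]
width: 0.0604
```

>>> {"op": "step_arm", "data": {
  "increments": [
    {"grip":0,"delta_pos":[0,0,-0.003],"twist":0},
    {"grip":0,"delta_pos":[0,0,-0.003],"twist":0},
    {"grip":0,"delta_pos":[0,0,-0.003],"twist":0},
    {"grip":0,"delta_pos":[0,0,-0.002],"twist":0},
    {"grip":0,"delta_pos":[0,0,0],"twist":0}
  ]
}}

```text
clock: 7.63
position: [0.5247, 0.2529, 0.1861]
ee_rot: [-0.223, -0.671, -0.223, 0.671]
contact_force: [0.2, -1.3, -2.8]
width: 0.0602
```

>>> {"op": "step_arm", "data": {
  "increments": [
    {"grip":0,"delta_pos":[0,0,-0.002],"twist":0},
    {"grip":0,"delta_pos":[0,0,-0.002],"twist":0},
    {"grip":0,"delta_pos":[0,0,-0.002],"twist":0},
    {"grip":0,"delta_pos":[0,0,0],"twist":0}
  ]
}}

```text
clock: 7.97
position: [0.5246, 0.2529, 0.1798]
ee_rot: [-0.223, -0.671, -0.223, 0.671]
contact_force: [-0.6, -0.3, -3.7]
width: 0.0603
```

No contact so far, and the cup is already well inside the well. I'll go down in small steps until I feel the floor.

>>> {"op": "step_arm", "data": {
  "increments": [
    {"grip":0,"delta_pos":[0,0,-0.0015],"twist":0},
    {"grip":0,"delta_pos":[0,0,-0.0015],"twist":0},
    {"grip":0,"delta_pos":[0,0,-0.001],"twist":0},
    {"grip":0,"delta_pos":[0,0,0],"twist":0}
  ]
}}

```text
clock: 8.3
position: [0.5247, 0.2529, 0.176]
ee_rot: [-0.223, -0.671, -0.223, 0.671]
contact_force: [-0.3, 0.0, -4.1]
width: 0.0605
```

>>> {"op": "step_arm", "data": {
  "increments": [
    {"grip":0,"delta_pos":[0,0,-0.001],"twist":0},
    {"grip":0,"delta_pos":[0,0,0],"twist":0}
  ]
}}

```text
clock: 8.47
position: [0.525, 0.253, 0.1756]
ee_rot: [0.223, 0.671, 0.223, -0.671]
contact_force: [-1.1, 0.0, -2.2]
width: 0.0604
```

>>> {"op": "step_arm", "data": {
  "increments": [
    {"grip":0,"delta_pos":[0,0,-0.001],"twist":0},
    {"grip":0,"delta_pos":[0,0,0],"twist":0}
  ]
}}

```text
clock: 8.63
position: [0.5249, 0.253, 0.1756]
ee_rot: [0.223, 0.671, 0.223, -0.671]
contact_force: [-2.5, -0.3, 3.5]
width: 0.0603
```

>>> {"op": "step_arm", "data": {
  "increments": [
    {"grip":0,"delta_pos":[0,0,-0.001],"twist":0},
    {"grip":0,"delta_pos":[0,0,0],"twist":0}
  ]
}}

```text
clock: 8.8
position: [0.525, 0.253, 0.1755]
ee_rot: [0.223, 0.672, 0.223, -0.67]
contact_force: [-4.3, -1.8, 8.8]
width: 0.0603
```

The floor stopped the tool at z 0.1755, which is exactly the expected home height. Releasing now.

>>> {"op": "step_arm", "data": {
  "increments": [
    {"grip":0,"delta_pos":[0,0,0.001],"twist":0},
    {"grip":0.75,"delta_pos":[0,0,0],"twist":0},
    {"grip":0.8,"delta_pos":[0,0,0],"twist":0},
    {"grip":0.9,"delta_pos":[0,0,0],"twist":0},
    {"grip":1,"delta_pos":[0,0,0],"twist":0},
    {"grip":1,"delta_pos":[0,0,0],"twist":0},
    {"grip":1,"delta_pos":[0,0,0],"twist":0}
  ]
}}

```text
clock: 9.38
position: [0.525, 0.253, 0.1741]
ee_rot: [-0.223, -0.671, -0.223, 0.671]
contact_force: [1.1, 0.1, 0.5]
width: 0.0853
```

>>> {"op": "step_arm", "data": {
  "increments": [
    {"grip":1,"delta_pos":[0,0,0.01],"twist":0},
    {"grip":1,"delta_pos":[0,0,0.015],"twist":0},
    {"grip":1,"delta_pos":[0,0,0.02],"twist":0},
    {"grip":1,"delta_pos":[0,0,0.025],"twist":0},
    {"grip":1,"delta_pos":[0,0,0.025],"twist":0},
    {"grip":1,"delta_pos":[0,0,0.02],"twist":0},
    {"grip":1,"delta_pos":[0,0,0],"twist":0}
  ]
}}

```text
clock: 9.97
position: [0.5272, 0.2538, 0.2951]
ee_rot: [0.223, 0.675, 0.223, -0.667]
contact_force: [0.8, 0.3, 1.0]
width: 0.0855
```

>>> {"op": "step_arm", "data": {
  "increments": [
    {"grip":1,"delta_pos":[0,-0.015,0],"twist":0},
    {"grip":1,"delta_pos":[0.001,-0.02,0],"twist":1},
    {"grip":1,"delta_pos":[0.001,-0.02,0],"twist":1},
    {"grip":1,"delta_pos":[0.001,-0.02,0],"twist":1},
    {"grip":1,"delta_pos":[0.001,-0.02,0],"twist":1},
    {"grip":1,"delta_pos":[0.001,-0.02,0],"twist":1},
    {"grip":1,"delta_pos":[0.001,-0.02,0],"twist":1},
    {"grip":1,"delta_pos":[0.001,-0.02,0],"twist":0},
    {"grip":1,"delta_pos":[0,0,-0.02],"twist":0},
    {"grip":1,"delta_pos":[0,0,0],"twist":0}
  ]
}}

```text
clock: 10.8
position: [0.5293, 0.096, 0.2656]
ee_rot: [-0.256, -0.656, -0.258, 0.661]
contact_force: [-1.3, -0.1, -1.5]
width: 0.0853
```

```bash
python3 - <<'E'
from h import *
s=manip.get_state(); np.savez("pics/s3.npz",p=s["position"],q=s["ee_rot"]); d=save("wrist","w3"); print(s["position"],s["clock"],s["qpos"].round(2),yaw(q2R(s["ee_rot"])[:,1]), s["contact_force"],s["width"])
E
```

```text
[0.52932145 0.09599601 0.26560666] 10.8 [ 0.05  0.21  1.52 -0.    1.43  0.88] -47.370768274249706 [-1.26976916 -0.08561478 -1.50970313] 0.08529685014588924
```

View pics/w3.png

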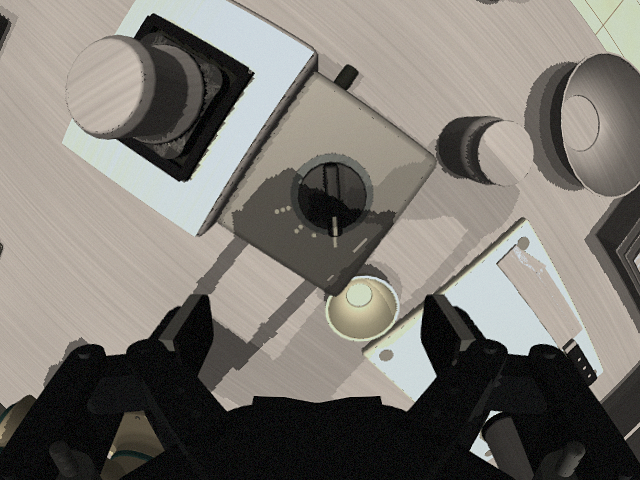

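The cup stands inside the well, centred and upright. The dial's bar runs from (331,165) to its pointer end at (336,233).

```bash
python3 - <<'E'
from h import *
d=load("w3"); s=np.load("pics/s3.npz"); p,q=s["p"],s["q"]; f=lambda u,v,z: wpx(d,p,q,u,v,z)
a,b=f(331,165,.115),f(336,233,.115); print(a,b,np.linalg.norm(a-b),yaw(b-a),(a+b)/2)
print("skirt",f(332,194,.09))
t=np.linspace(0,6.283,8,endpoint=False)
print([tuple(int(v) for v in wproj(d,p,q,[.525+.031*np.cos(a),.253+.031*np.sin(a),.219])) for a in t])
print("collar pts z.141",[tuple(int(v) for v in wproj(d,p,q,np.array([.525,.253,.141])+R.from_euler('z',8.2,degrees=True).apply([.037*i,.037*j,0]))) for i,j in((1,1),(1,-1),(-1,-1),(-1,1))])
E
```

```text
[0.56826008 0.11783033 0.115     ] [0.53032103 0.07661441 0.115     ] 0.05601895788385675 -132.62941810980152 [0.54929056 0.09722237 0.115     ]
skirt [0.549083   0.09756172 0.09      ]
[(137, 41), (104, 34), (74, 57), (64, 96), (78, 129), (109, 140), (140, 118), (153, 76)]
collar pts z.141 [(149, 31), (224, 75), (173, 160), (103, 113)]
```

>>> {"op": "step_arm", "data": {
  "increments": [
    {"grip":1,"delta_pos":[0.009,0,0],"twist":1},
    {"grip":1,"delta_pos":[0.009,-0.001,0],"twist":1},
    {"grip":1,"delta_pos":[0,0,-0.02],"twist":0},
    {"grip":0.8,"delta_pos":[0,0,-0.025],"twist":0},
    {"grip":0.6,"delta_pos":[0,0,-0.025],"twist":0},
    {"grip":0.6,"delta_pos":[0,0,-0.025],"twist":0},
    {"grip":0.6,"delta_pos":[0,0,-0.02],"twist":0},
    {"grip":0.6,"delta_pos":[0,0,-0.01],"twist":0},
    {"grip":0.6,"delta_pos":[0,0,0],"twist":0},
    {"grip":0.6,"delta_pos":[0,0,0],"twist":0}
  ]
}}

```text
clock: 11.68
position: [0.5509, 0.0973, 0.1447]
ee_rot: [0.27, 0.654, 0.269, -0.653]
contact_force: [-0.5, -0.5, 0.6]
width: 0.0511
```

>>> {"op": "step_arm", "data": {
  "increments": [
    {"grip":0.6,"delta_pos":[-0.003,-0.002,-0.005],"twist":0},
    {"grip":0.6,"delta_pos":[0,0,-0.008],"twist":0},
    {"grip":0.6,"delta_pos":[0,0,-0.008],"twist":0},
    {"grip":0.6,"delta_pos":[0,0,-0.004],"twist":0},
    {"grip":0.6,"delta_pos":[0,0,0],"twist":0}
  ]
}}

```text
clock: 12.1
position: [0.546, 0.0949, 0.1183]
ee_rot: [-0.269, -0.653, -0.269, 0.655]
contact_force: [0.1, 0.5, -0.0]
width: 0.0512
```

```bash
python3 - <<'E'
from h import *
s=manip.get_state(); d=save("wrist","w4"); print(s["position"],yaw(q2R(s["ee_rot"])[:,1]), s["contact_force"],s["width"])
E
```

```text
[0.54602729 0.09492722 0.11825884] -45.23615957366271 [ 0.11949381  0.51640013 -0.03183966] 0.051210803023354685
```

View pics/w4.png

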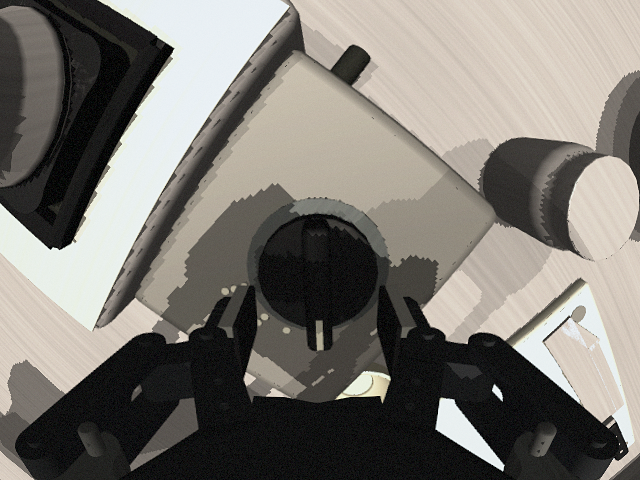

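The bar is centred between the fingers (x≈316) and lines up with them. I'll lower the tool and grip it.

>>> {"op": "step_arm", "data": {
  "increments": [
    {"grip":0.6,"delta_pos":[0,0,-0.008],"twist":0},
    {"grip":0.6,"delta_pos":[0,0,-0.007],"twist":0},
    {"grip":0.5,"delta_pos":[0,0,-0.004],"twist":0},
    {"grip":0.4,"delta_pos":[0,0,0],"twist":0},
    {"grip":0.3,"delta_pos":[0,0,0],"twist":0},
    {"grip":0.25,"delta_pos":[0,0,0],"twist":0},
    {"grip":0.2,"delta_pos":[0,0,0],"twist":0}
  ]
}}

```text
clock: 12.73
position: [0.5472, 0.095, 0.1006]
ee_rot: [0.269, 0.654, 0.269, -0.654]
contact_force: [-0.2, -0.2, -0.1]
width: 0.0174
```

>>> {"op": "step_arm", "data": {
  "increments": [
    {"grip":0.15,"delta_pos":[0,0,0],"twist":0},
    {"grip":0.1,"delta_pos":[0,0,0],"twist":0},
    {"grip":0,"delta_pos":[0,0,0],"twist":0},
    {"grip":0,"delta_pos":[0,0,0],"twist":0},
    {"grip":0,"delta_pos":[0,0,0],"twist":0}
  ],
  "force": 50
}}

```text
clock: 13.15
position: [0.5469, 0.0952, 0.1008]
ee_rot: [0.269, 0.654, 0.269, -0.654]
contact_force: [-2.2, 0.8, 3.9]
width: 0.0106
```

```bash
python3 - <<'E'
from h import *
s=manip.get_state(); print(s["position"],yaw(q2R(s["ee_rot"])[:,1]), s["contact_force"],s["moment"],s["width"])
E
```

```text
[0.54692853 0.09523997 0.10077355] -45.23460386917757 [-2.20653897  0.75440561  3.85372763] [0.23154851 0.24735203 0.0570509 ] 0.010574188345043785
```

>>> {"op": "step_arm", "data": {
  "increments": [
    {"grip":0,"delta_pos":[0,0,0],"twist":-4},
    {"grip":0,"delta_pos":[0,0,0],"twist":-4},
    {"grip":0,"delta_pos":[0,0,0],"twist":-4},
    {"grip":0,"delta_pos":[0,0,0],"twist":-4},
    {"grip":0,"delta_pos":[0,0,0],"twist":-4},
    {"grip":0,"delta_pos":[0,0,0],"twist":-4},
    {"grip":0,"delta_pos":[0,0,0],"twist":-4},
    {"grip":0,"delta_pos":[0,0,0],"twist":0}
  ]
}}

```text
clock: 13.82
position: [0.5468, 0.0954, 0.1007]
ee_rot: [0.102, 0.7, 0.103, -0.7]
contact_force: [-1.3, 2.8, 5.4]
width: 0.0108
```

```bash
python3 - <<'E'
from h import *
s=manip.get_state(); print(s["position"],yaw(q2R(s["ee_rot"])[:,1]), s["contact_force"],s["moment"],s["width"],s["qpos"][5])
E
```

```text
[0.54682082 0.09543752 0.10074609] -73.30521974977074 [-1.25056928  2.83726323  5.41558628] [0.30770613 0.35396531 0.02045996] 0.01079151099447669 1.326012376135416
```

Forces are low and the grip is following the bar. I'll keep turning, about 45° more.

>>> {"op": "step_arm", "data": {
  "increments": [
    {"grip":0,"delta_pos":[0,0,0],"twist":-4},
    {"grip":0,"delta_pos":[0,0,0],"twist":-4},
    {"grip":0,"delta_pos":[0,0,0],"twist":-4},
    {"grip":0,"delta_pos":[0,0,0],"twist":-4},
    {"grip":0,"delta_pos":[0,0,0],"twist":-4},
    {"grip":0,"delta_pos":[0,0,0],"twist":-4},
    {"grip":0,"delta_pos":[0,0,0],"twist":-4},
    {"grip":0,"delta_pos":[0,0,0],"twist":-4},
    {"grip":0,"delta_pos":[0,0,0],"twist":-4},
    {"grip":0,"delta_pos":[0,0,0],"twist":-4}
  ]
}}

```text
clock: 14.65
position: [0.5468, 0.0958, 0.1008]
ee_rot: [-0.143, 0.693, -0.142, -0.693]
contact_force: [-1.3, 3.4, 4.4]
width: 0.0107
```

```bash
python3 - <<'E'
from h import *
s=manip.get_state(); print(s["position"],yaw(q2R(s["ee_rot"])[:,1]), s["contact_force"],s["moment"],s["width"],s["qpos"][5])
E
```

```text
[0.54684869 0.09576198 0.10077995] -113.31377785668424 [-1.34052299  3.37430049  4.38638829] [0.51893182 0.29162778 0.08643772] 0.01066469381590592 2.0242676029053133
```

>>> {"op": "step_arm", "data": {
  "increments": [
    {"grip":0,"delta_pos":[0,0,0],"twist":-3},
    {"grip":0,"delta_pos":[0,0,0],"twist":-3},
    {"grip":0,"delta_pos":[0,0,0],"twist":0}
  ]
}}

```text
clock: 14.9
position: [0.5469, 0.0958, 0.1007]
ee_rot: [0.179, -0.684, 0.178, 0.684]
contact_force: [-2.2, 3.8, 5.3]
width: 0.0107
```

```bash
python3 - <<'E'
from h import *
s=manip.get_state(); print(s["position"],yaw(q2R(s["ee_rot"])[:,1]), s["contact_force"],s["moment"],s["width"],s["qpos"][5],s["effort"][5])
E
```

```text
[0.54685043 0.0958159  0.10074803] -119.23034775544421 [-2.24304296  3.76177034  5.3492504 ] [0.50832831 0.28879713 0.0889272 ] 0.010678038520422798 2.1274112466459263 0.39220704697072506
```

>>> {"op": "step_arm", "data": {
  "increments": [
    {"grip":0,"delta_pos":[0,0,0],"twist":-2},
    {"grip":0,"delta_pos":[0,0,0],"twist":-2},
    {"grip":0,"delta_pos":[0,0,0],"twist":0}
  ]
}}

```text
clock: 15.15
position: [0.5469, 0.0958, 0.1008]
ee_rot: [-0.202, 0.678, -0.201, -0.678]
contact_force: [-0.9, 4.0, 5.1]
width: 0.0103
```

```bash
python3 - <<'E'
from h import *
s=manip.get_state(); print(s["position"],yaw(q2R(s["ee_rot"])[:,1]), s["contact_force"],s["moment"],s["width"],s["qpos"][5],s["effort"][5])
E
```

```text
[0.54690352 0.09581671 0.10077039] -123.10288168422079 [-0.91553158  4.04557919  5.06489369] [0.5561215  0.28193266 0.55374868] 0.01025086395245425 2.1953330053650566 0.7541562616825104
```

The moment about z jumped from 0.09 to 0.55 N m at about 78° of turn (the stop is at 77.3°), so the dial is against its stop. I'll check this with pictures.

```bash
python3 - <<'E'
from h import *
t=save("top","top5"); w=save("wrist","w5"); sc=save("scene","sc5")
f=lambda i,c,sz:cv2.resize(i[c[1]:c[3],c[0]:c[2]],sz,interpolation=cv2.INTER_CUBIC)
im=np.vstack([np.hstack([f(t["img"],(100,150,320,315),(400,300)),f(sc["img"],(320,160,520,310),(400,300))]),np.hstack([f(w["img"],(150,150,450,375),(400,300)),cv2.resize(w["img"],(400,300))])])
cv2.imwrite("pics/f5.png",im[:,:,::-1])
s=manip.get_state(); print(s["clock"],s["moment"],s["contact_force"],yaw(q2R(s["ee_rot"])[:,1]),s["width"])
E
```

```text
15.3 [0.61046557 0.26983118 0.47506497] [-1.66106001  3.23942399  5.64072258] -123.03741783760958 0.010851414501957724
```

View pics/f5.png

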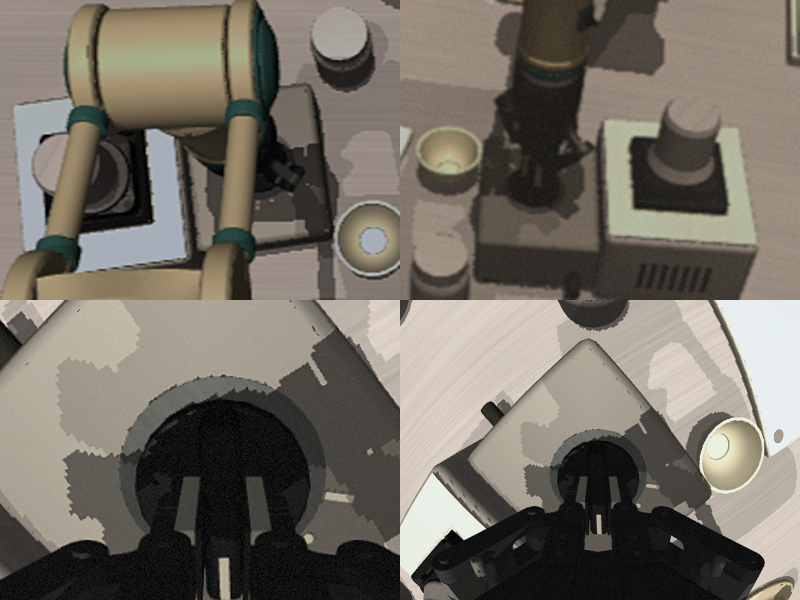

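The bar and its white line lie squarely between the fingers, so the dial turned with the tool. The cup sits upright in the seat, and the ramekin and shaker haven't moved. I'll add a small preload and let it settle.

>>> {"op": "step_arm", "data": {
  "increments": [
    {"grip":0,"delta_pos":[0,0,0],"twist":-1},
    {"grip":0,"delta_pos":[0,0,0],"twist":0},
    {"grip":0,"delta_pos":[0,0,0],"twist":0},
    {"grip":0,"delta_pos":[0,0,0],"twist":0},
    {"grip":0,"delta_pos":[0,0,0],"twist":0},
    {"grip":0,"delta_pos":[0,0,0],"twist":0}
  ]
}}

```text
clock: 15.8
position: [0.5469, 0.0958, 0.1008]
ee_rot: [-0.207, 0.676, -0.206, -0.676]
contact_force: [-1.8, 3.1, 5.3]
width: 0.0106
```

```bash
python3 - <<'E'
from h import *
s=manip.get_state(); print(s["clock"],s["moment"],s["contact_force"],yaw(q2R(s["ee_rot"])[:,1]),s["width"])
if s["moment"][2]>.25: print(manip.sign_off())
E
```

```text
15.8 [0.58460091 0.33581716 0.71874019] [-1.77367344  3.10718475  5.30639019] -123.99696761836773 0.010551339888547838
the job is handed in; nothing more can be done
None
```

The short grinding cup is in the mill's seat and released. The dial is turned to its third position, and the gripper is still holding it there. I handed the job in at 15.8 s; sign-off gives no verdict.

- **Cup:** the floor stopped it at TCP height 0.1755 m, exactly the expected home height. A wrist picture after release matched the predicted fully home, upright pose.
- **Dial:** I turned the tool about 79° clockwise; the stop is at 77.3°. The moment about the vertical axis rose from 0.09 to 0.55 N m at the stop and was 0.72 N m at hand-in. In the picture just before the final 1° push, the bar lay squarely between the fingers. The dial angle itself could not be read directly.
- **Other things:** I touched nothing else, and the ramekin and shaker look unmoved in the last pictures. The tall cup and knife were last seen in place earlier, not in those final views.
- **Disagreement between cameras:** the top and wrist views placed the seat and the dial 3 to 6 mm apart. I used values between them, which the fit and the grip allowed. No check failed.

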